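# Clear the hotplate for wiping and hold the vial block over it

### The arm

A 7-joint arm with a two-finger parallel gripper is mounted at the origin on the work surface. World frame = base frame: x ahead of the robot, y to its left, z up, the work surface at z = 0. Lengths are in m, angles in degrees, forces in N, time in s.
With the tool pointing down it reaches from about 0.35 to 0.9 m from the base axis. Payload 19.9 kg.
Tool frame: the origin (TCP) lies on the mounting face of the last link; the fingertips stand 199 mm ahead of it and the grasp point (between the pads) lies 180 mm ahead of it; z points along the fingers, y is the line along which they close (so a half turn about z gives the same grasp; the last joint's range is limited). The gripper opens to 94 mm and grips with 3 to 60 N. Pads are 16 mm wide; open, the fingers measure 119 mm over their backs; the gripper's body (75 mm by 177 mm) begins 78 mm behind the grasp point.
Start: joints at [-67.867, 23.915, -0.59, 92.452, 0.269, 63.638, -3.037], TCP at [0.259, 0.569, 0.405] pointing down, gripper open.
Joint ranges: [-161.28, 161.28], [-22.2, 115.67], [-73.04, 71.86], [3.21, 147.25], [-68.34, 248.33], [10.77, 114.83], [-161.83, 161.83]. Speed limits (degrees/s): [108.29, 108.29, 136.94, 136.94, 172.46, 172.46, 172.46].

### API

Orientations are given as a 3x3 rotation matrix whose columns are the frame's x, y, z axes.
In Python, from bench import * gives the robot as it stands. The module is installed in compiled form; this text tells all that it offers.
- The arm moves only by the tool apply_moves, never from a script. Its argument "steps" is a list of rows, each a list of 3 entries, a list of its own where there are three numbers: the shift along the tool's x, y, z in cm, then the turn about the tool's z in degrees, then the opening in per cent of the stroke, from 0 (shut) to 100 (fully open). A call has exactly 8 rows; each row shifts and turns the commanded pose from where the row before left it, along the tool's axes as they then stand; what a row does not reach is not made up. A row lasts 1/10 s, in which the tool goes at most 50 mm and 8.59 degrees, less where a joint would pass 70% of its speed; a pose out of reach is approached as far as the arm can. A call with a gripper value outside its range is refused whole. The fingers move at their own pace and stop on an object; "squeeze" is the grip in N (left out, the last holds). Time passes only in rows, so rows that do not move let the fingers close, or fill a call up. It gives the time, the measured TCP pose, the force, the opening and the grip force at its end, in the units of the state.
- sense(): the state, without advancing time (a new reading comes with each control period).
- snapshot(name): name is "scene" or "top" or "wrist"; returns a dict with "image" (400x640x3 uint8, blue, green, red), "fx", "fy", "cx", "cy" (pixels), "position" and "attitude" of the camera in the world. Camera axes: x right, y up, looking along -z (the intrinsics and any distortion apply to the point x, -y, -z); pixel columns grow to the right and rows downward; lengths in m; the calibration is good to about 2 mm. A picture is of the moment at which its call begins. There is no depth.
- job_done(): hands the job in; it is judged then, once.
Trained networks look in the newest picture that a camera, given by its name, has taken for a name from the list of things; names that differ only in an ending like _2 or _b are one class to them, and where a whole thing is asked for, a point or a joint stands for the part that bears it (a point fixed in the world has none). Each returns a list of dicts, best first, with "score" (0 to 1); they miss things now and then, are a little off and sometimes report something else, mostly with a low value. They report only what shows in the picture. A call takes as long as a camera call. They do not tell look-alikes from the thing itself.
- recognise(camera, target): "box" ([centre column, centre row, width, height] in pixels, round what is visible of it).
- pinpoint(camera, target): "position" ([column, row] in pixels: a listed point, or the origin of a listed thing).
The state is a dict: "time": time; "joint_positions": joint angles; "dq": joint speeds; "joint_torque": joint torques, N m; "tcp_pos": TCP position; "eef_rot": TCP orientation; "contact_force": force on the tool from outside, world axes, zero at the start; "wrist_torque": the same for the moment, N m; "width": finger opening in m; "gripper_force": force on a finger pad.
Only numpy, scipy, OpenCV 4.12 (cv2) and the standard library are available. Lean on these libraries where they do the work, as an engineer would, in place of code of your own. Each camera call takes 0.05 s, during which the arm holds its last target. There are 200 camera calls.

### The job

I want to wipe the white top of the hotplate, and the vial block goes straight back onto it afterwards. Lift the steel jug off the hotplate, keep it upright and set it down gently with its whole base on the cork mat, and let go of it; then lift the vial block with its vials and hold it level and still in the air, about 8 cm above the white plate, so that I can wipe underneath. Finish while still holding it there, with all the vials in their wells, and leave everything else on the bench where it is.

Things in the scene. Friction and masses are not known exactly. Their poses are not given: they have to be found in the camera images.
- plate_top (a point): Fixed hotplate, white case 290 mm wide with a grey control panel and two black knobs on its robot side; square white ceramic plate 260 x 260 mm on top. This point is the centre of the plate's top face, 95 mm above the bench. z up; own x points away from the control panel (roughly away from the robot), own y along its width. The case reaches 142 mm behind this point (+x), 232 mm in front of it (the control panel, only 60 mm high, knobs 81 mm) and 145 mm to either side.
- mat_top (a point): Fixed round cork mat, 160 mm across and 8 mm thick, on the bench to the right of the hotplate. This point is the centre of its top face.
- jug: Loose empty stainless steel jug, 0.2 to 0.33 kg, round, 84 mm across (base 80 mm), 100 mm high, walls 3 mm. It stands on one half (left or right) of the hotplate's plate. Origin at the centre of its underside, z up; its strap handle sticks out along its own -x.
- jug_handle (a point): The place to grip the jug: middle of the level upper bar of its handle, 84 mm above its underside and 70 mm from its axis along own -x. The bar runs along the jug's own x from the wall to 90 mm from the axis, is 16 mm wide (along own y) and 8 mm thick; at its outer end a strap of the same width goes down. The rim of the jug is 16 mm above this point. Axes as the jug's.
- block: Loose blue-anodised aluminium vial block, 120 mm (own x) x 80 mm (own y) x 30 mm, with six round wells and a black bow handle standing on two steel posts (top of the handle 110 mm above the underside), 0.5 to 0.7 kg, plus four vials of 22 g. It stands on the other half of the plate. Origin at the centre of its underside, z up.
- block_grip (a point): The place to grip the block: centre of its bow handle's grip bar, 102 mm above its underside, right above its middle. The bar runs along the block's own x, 122 mm long, 14 mm wide (own y), 16 mm high; its underside is 27 mm above the vials' caps. The whole balances below this point. Axes as the block's.
- block_mid (a point): Point on the block's upright middle axis, 36 mm above its underside: the level of the seated vials' centres.
- vial0_center (a point): Amber glass vial with white cap, 27 mm across and 61 mm high, standing loosely 24 mm deep in a well of the block; point half-way up. Seated, it lies within 45 mm of the block's middle point.
- vial1_center (a point): Another amber vial with white cap in the block, same size; point half-way up.
- vial2_center (a point): Clear glass vial with red cap in the block, same size; point half-way up.
- vial3_center (a point): Another clear vial with red cap in the block, same size; point half-way up.
- wash_bottle: Bystander: loose white wash bottle with blue cap and bent spout, 68 mm across, 195 mm high, to the left of the hotplate. Origin at the centre of its underside.
- tip_box: Bystander: loose blue pipette-tip box with pale lid, 122 x 82 x 73 mm, to the left of the hotplate. Origin at the centre of its underside.
- beaker: Bystander: loose empty glass beaker, 70 mm across, 95 mm high, on the right. Origin at the centre of its underside.
- amber_bottle: Bystander: loose amber reagent bottle with blue cap, 72 mm across, 150 mm high, at the back. Origin at the centre of its underside.
- timer: Bystander: loose white bench timer lying flat, 62 x 70 x 18 mm, on the right. Origin at the centre of its underside.
There are look-alikes about, which are no part of the job. Leave any yellow look-alike of the jug alone. What is shaped like the part that bears vial3_center but purple is not meant.

How it is judged (in metres and radians):
On the way, in this order (a step that is already met when the one before it is completed fails the run):
1. the jug stands upright with its whole base on the cork mat, let go of, while the block still stands on the plate (horizontal distance between jug and mat_top below 0.045 m and z of jug in the frame of mat_top below 0.004 m and angle between jug's own z axis and vertical below 0.06 rad and contact force between jug and the fingers below 0.1 N and linear speed of jug below 0.02 m/s and z of block in the frame of plate_top below 0.005 m), for 0.3 s.
2. the block hangs free in the gripper, clear of the plate (z of block in the frame of plate_top above 0.03 m and contact force between block and the fingers above 3 N), for 0.2 s.
At the end, for the whole second after the job is handed in: Block held by the gripper alone, underside 60-110 mm above the plate, middle within 140 mm of the plate's centre, tilt under 4 degrees, still (15 mm/s, 0.1 rad/s), four vials seated; jug upright, untouched, on the mat, axis within 45 mm of its centre; bystanders within 20 mm of their starts (z of block in the frame of plate_top between 0.06 and 0.11 m and horizontal distance between block and plate_top below 0.14 m and angle between block's own z axis and vertical below 0.07 rad and linear speed of block below 0.015 m/s and angular speed of block below 0.1 rad/s and contact force between block and the fingers above 3 N and distance between each of vial0_center, vial1_center, vial2_center, vial3_center and block_mid below 0.05 m and horizontal distance between jug and mat_top below 0.045 m and z of jug in the frame of mat_top below 0.004 m and angle between jug's own z axis and vertical below 0.06 rad and contact force between jug and the fingers below 0.1 N and linear speed of jug below 0.02 m/s); the arm keeps its last pose, push and grip.
It fails at once if the jug is tipped by more than 20 degrees (angle between jug's own z axis and vertical above 0.35 rad).
It fails at once if the jug falls free (let go in the air), or is banged or pressed hard onto the mat (over 45 N) ((contact force between jug and anything else below 0.05 N and linear speed of jug above 0.35 m/s) or contact force between jug and mat above 45 N).
It fails at once if the block is tipped by more than 14 degrees (angle between block's own z axis and vertical above 0.25 rad).
It fails at once if a vial leaves its well (distance between any of vial0_center, vial1_center, vial2_center, vial3_center and block_mid above 0.06 m).
It fails at once if a bystander is shifted by more than 20 mm (distance of any of wash_bottle, tip_box, beaker, amber_bottle, timer from where it was at the start of the episode above 0.02 m).
It also fails if it takes over 58 s, if anything falls off the work surface, if the arm or the gripper's body presses on something with over 40 N, if the wrist force passes 120 N, or if a joint passes its speed limit or range.

## Working session

There is one attempt and no reset: what is moved stays moved. The work goes in short steps, Python scripts to look and compute and a tool call to move; the robot and the scene stay as the last step left them, time stands still between calls to the robot, and variables do not carry over. Pictures are saved under pics/ and viewed, at most 10 in all, crops included, and the job is handed in when it is done.

Besides the shell and the picture viewer there is one more tool, called after "Emit:" as name([rows], argument=value, ...), one row to a line, values as JSON. apply_moves: Moves the arm, as the interface text tells. Its arguments: {"type":"object","properties":{"steps":{"type":"array","items":{"type":"array"}},"squeeze":{"type":"number"}},"required":["steps"]}

```bash
mkdir -p pics; cat > h.py <<'E'
from bench import *
import numpy as np, cv2
def ray(s,px):
    d=np.array([(px[0]-s["cx"])/s["fx"],-(px[1]-s["cy"])/s["fy"],-1.])
    return np.array(s["position"]),np.array(s["attitude"])@d
def atz(s,px,z):
    o,d=ray(s,px); return o+d*(z-o[2])/d[2]
E
python3 - <<'E'
from h import *
st=sense();print(st["time"],st["tcp_pos"],np.round(st["eef_rot"],3).tolist(),st["width"])
H=dict(plate_top=.095,mat_top=.008,jug=.095,jug_handle=.179,block=.095,block_grip=.197,block_mid=.131,wash_bottle=0,tip_box=0,beaker=0,amber_bottle=0,timer=0,vial0_center=.131,vial3_center=.131)
S={}
for c in("scene","top"):
    s=snapshot(c);cv2.imwrite(f"pics/{c}0.png",s["image"]);print(c,np.round(s["position"],3))
    print({k:s[k] for k in s if k not in("image","position","attitude")})
    for n,z in H.items():
        print(n,[(round(r["score"],2),np.round(r["position"]).tolist(),np.round(atz(s,r["position"],z),3)[:2].tolist()) for r in pinpoint(c,n)[:3 if 'vial' not in n else 6]])
print(sense()["time"])
E
```

```text
0.0 [0.25921911 0.56856187 0.40402347] [[-0.91, 0.415, -0.0], [0.415, 0.91, -0.001], [-0.0, -0.001, -1.0]] 0.09360283615198677
scene [ 1.248 -0.459  0.924]
{'fx': 413.3002538080749, 'fy': 413.3002538080749, 'cx': 318.2409351917091, 'cy': 202.73396470254588}
plate_top [(0.61, [361.0, 213.0], [0.577, 0.095])]
mat_top [(0.8, [228.0, 268.0], [0.49, -0.293])]
jug [(0.82, [344.0, 157.0], [0.323, 0.209]), (0.22, [343.0, 209.0], [0.535, 0.061])]
jug_handle [(0.87, [338.0, 131.0], [0.288, 0.207])]
block [(0.83, [346.0, 227.0], [0.599, 0.029]), (0.29, [361.0, 213.0], [0.576, 0.098]), (0.23, [344.0, 219.0], [0.57, 0.04])]
block_grip [(0.7, [348.0, 201.0], [0.604, 0.025])]
block_mid [(0.8, [348.0, 220.0], [0.61, 0.025]), (0.63, [194.0, 326.0], [0.699, -0.439]), (0.42, [383.0, 205.0], [0.612, 0.145])]
wash_bottle [(0.59, [444.0, 198.0], [0.588, 0.438])]
tip_box [(0.58, [401.0, 160.0], [0.343, 0.455])]
beaker [(0.73, [192.0, 328.0], [0.614, -0.441])]
amber_bottle [(0.65, [321.0, 324.0], [0.771, -0.161])]
timer [(0.9, [240.0, 334.0], [0.69, -0.345])]
vial0_center [(0.7, [349.0, 201.0], [0.547, 0.07
[... 721 characters left out ...]
 [(0.82, [321.0, 160.0], [0.597, 0.026])]
block_mid [(0.66, [322.0, 160.0], [0.607, 0.023]), (0.32, [462.0, 169.0], [0.591, -0.409])]
wash_bottle [(0.72, [200.0, 166.0], [0.595, 0.437])]
tip_box [(0.61, [198.0, 235.0], [0.365, 0.432])]
beaker [(0.9, [465.0, 168.0], [0.612, -0.452]), (0.39, [318.0, 163.0], [0.615, 0.041]), (0.37, [418.0, 206.0], [0.482, -0.296])]
amber_bottle [(0.68, [382.0, 119.0], [0.77, -0.174])]
timer [(0.78, [432.0, 138.0], [0.712, -0.341]), (0.27, [466.0, 166.0], [0.618, -0.455])]
vial0_center [(0.54, [332.0, 170.0], [0.575, -0.007])]
vial3_center [(0.58, [326.0, 152.0], [0.631, 0.012]), (0.52, [323.0, 163.0], [0.598, 0.022]), (0.15, [328.0, 171.0], [0.573, 0.005])]
1.5
```

```bash
python3 - <<'E'
import cv2
a=cv2.imread("pics/scene0.png")[80:380,120:520];b=cv2.imread("pics/top0.png")[70:320,170:500]
cv2.imwrite("pics/s1.png",cv2.resize(a,None,fx=2,fy=2,interpolation=2));cv2.imwrite("pics/t1.png",cv2.resize(b,None,fx=2.4,fy=2.4,interpolation=2))
E
```

```text
(no output)
```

View pics/s1.png

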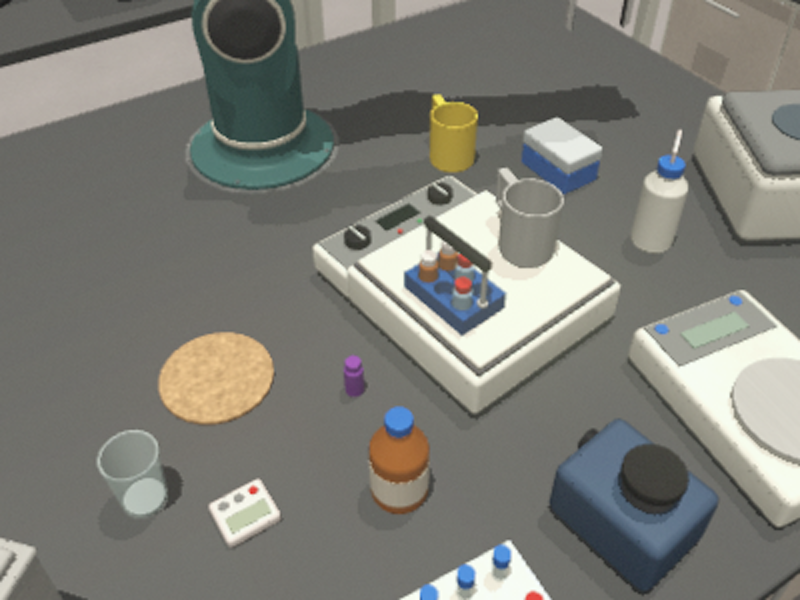

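View pics/t1.png

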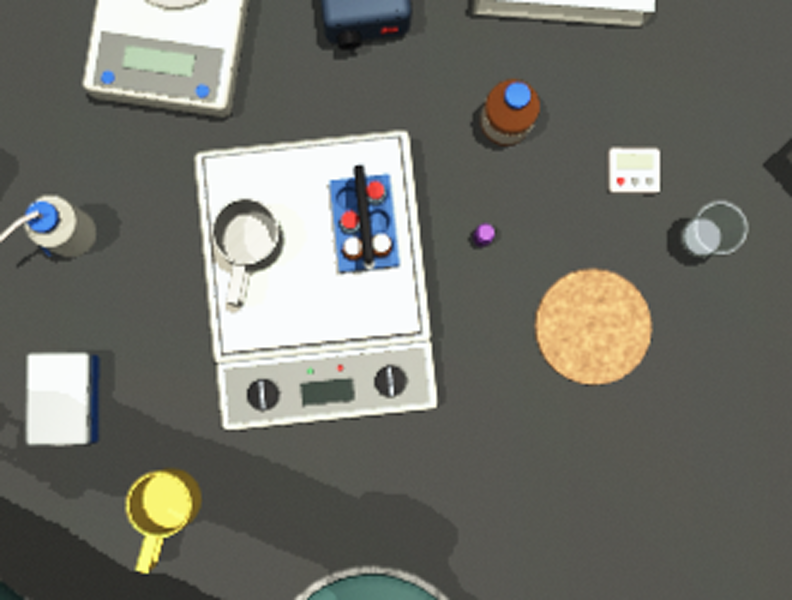

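The top view shows the steel jug (rim centre around column 273, row 168) on the left half with its handle toward the robot. The block is on the right half, the mat is at about (418, 206), and the yellow mug and purple vial are look-alikes. I'll move toward the jug handle, staying high.

Emit:
apply_moves([
  [[-4.0,-2.5,-0.6],0,100],
  [[-4.0,-2.5,-0.6],0,100],
  [[-4.0,-2.5,-0.6],0,100],
  [[-4.0,-2.5,-0.6],0,100],
  [[-4.0,-2.5,-0.6],0,80],
  [[-4.0,-2.5,-0.6],0,80],
  [[-4.0,-2.5,-0.6],0,80],
  [[-3.0,-2.0,-0.5],0,80],
])

```text
time: 2.3
tcp_pos: [0.4617, 0.26, 0.4522]
eef_rot: [[-0.909, 0.417, 0.001], [0.417, 0.909, 0.0], [-0.001, 0.0, -1.0]]
contact_force: [-0.2, 0.5, -0.2]
width: 0.0755
gripper_force: 0.0
```

```bash
python3 - <<'E'
from h import *
# mat and block from initial top picture via colour
s=snapshot("wrist");cv2.imwrite("pics/w1.png",s["image"]);st=sense();print(st["time"],st["tcp_pos"],np.round(st["eef_rot"],3).tolist())
print(np.round(s["position"],3),np.round(s["attitude"],2).tolist(),s["fx"])
for n,z in dict(jug_handle=.179,jug=.095,block_grip=.197,plate_top=.095).items():
    print(n,[(round(r["score"],2),np.round(r["position"]).tolist(),np.round(atz(s,r["position"],z),3)[:2].tolist()) for r in pinpoint("wrist",n)[:3]])
for c in("top","scene"):
    s=snapshot(c);h=cv2.cvtColor(s["image"],cv2.COLOR_BGR2HSV)
    m=cv2.inRange(h,(8,60,130),(25,200,255));n,l,t,ce=cv2.connectedComponentsWithStats(m);i=1+np.argmax(t[1:,4]);print(c,"mat",t[i],ce[i],atz(s,ce[i],.008))
    if c=="top":
        print("rim",atz(s,(272.9,167.9),.195),"bar",atz(s,(268.75,188.75),.183),"end",atz(s,(267.5,197),.183))
E
```

```text
2.35 [0.46435002 0.2555298  0.45303744] [[-0.907, 0.421, 0.002], [0.421, 0.907, -0.001], [-0.003, 0.0, -1.0]]
[0.391 0.292 0.432] [[0.42, -0.88, -0.24], [0.91, 0.4, 0.11], [0.0, -0.27, 0.96]] 314.0371807750851
jug_handle [(0.89, [263.0, 278.0], [0.506, 0.184])]
jug [(0.72, [295.0, 288.0], [0.573, 0.177])]
block_grip []
plate_top [(0.97, [238.0, 312.0], [0.574, 0.099])]
top mat [ 393  182   49   48 1860] [416.92795699 205.59354839] [ 0.48095521 -0.29232089  0.008     ]
rim [0.56919037 0.16866014 0.195     ] bar [0.50793419 0.1801796  0.183     ] end [0.48319997 0.18303274 0.183     ]
scene mat [ 199  246   58   46 2071] [227.45533559 268.4760985 ] [ 0.48953401 -0.29568989  0.008     ]
```

View pics/w1.png

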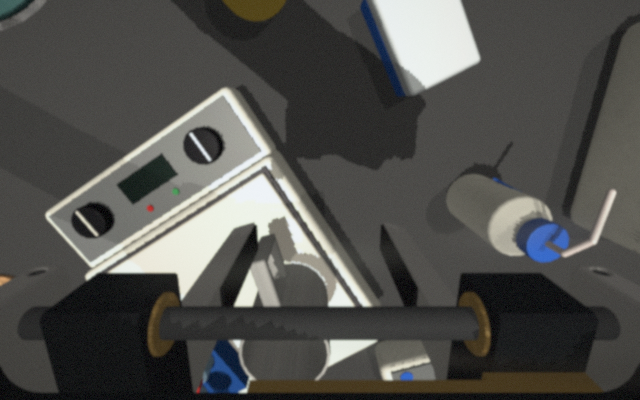

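The wrist view shows the steel jug's handle bar between the fingers, running from about (258, 245) to (271, 300), and the tool needs a turn of about -15°. The three sources agree on the handle within 5 mm, at about (0.507, 0.182).

Emit:
apply_moves([
  [[-2.4,-1.6,0],0,80],
  [[-2.4,-1.6,0],0,80],
  [[-2.2,-1.7,0],0,80],
  [[0,0,1],-5,80],
  [[0,0,1],-5,80],
  [[0,0,1],-5,80],
  [[0,0,0],0,70],
  [[0,0,0],0,60],
])

```text
time: 3.45
tcp_pos: [0.5036, 0.1897, 0.4218]
eef_rot: [[-0.986, 0.167, -0.0], [0.167, 0.986, -0.0], [0.0, -0.0, -1.0]]
contact_force: [0.6, -0.2, 0.1]
width: 0.0626
gripper_force: 0.0
```

```bash
python3 - <<'E'
from h import *
s=snapshot("wrist");cv2.imwrite("pics/w2.png",s["image"]);st=sense();print(st["time"],st["tcp_pos"],np.round(st["eef_rot"],3).tolist())
g=np.array(st["tcp_pos"])
def proj(p):
    q=np.array(s["attitude"]).T@(np.array(p)-s["position"]);return s["cx"]+s["fx"]*q[0]/-q[2],s["cy"]+s["fy"]*q[1]/q[2]
R=np.array(st["eef_rot"])
for d in(-.03,0,.03): print("tool line at bar height",np.round(proj([*(g[:2]+d*R[:2,0]),.183])))
for n,z in dict(jug_handle=.179,jug=.095).items():
    print(n,[(round(r["score"],2),np.round(r["position"]).tolist(),np.round(atz(s,r["position"],z),3)[:2].tolist()) for r in pinpoint("wrist",n)[:3]])
E
```

```text
3.5 [0.50371158 0.18958126 0.42203084] [[-0.986, 0.167, 0.0], [0.167, 0.986, 0.0], [-0.0, 0.0, -1.0]]
tool line at bar height [319. 253.]
tool line at bar height [319. 216.]
tool line at bar height [319. 176.]
jug_handle [(0.95, [310.0, 221.0], [0.508, 0.182])]
jug [(0.72, [314.0, 250.0], [0.572, 0.173])]
```

View pics/w2.png

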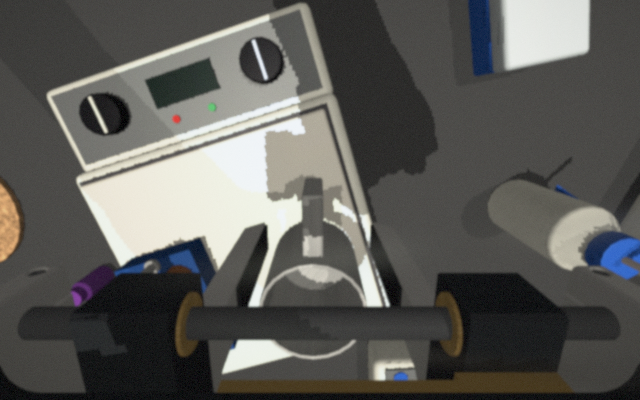

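The bar lies parallel to the tool x axis at column 313, while the tool centre line is at column 319. That means a shift of about -6 mm in y and -8 mm in x, then down and grip.

Emit:
apply_moves([
  [[-0.8,-0.6,0.5],0,60],
  [[0,0,1.6],0,60],
  [[0,0,1.6],0,60],
  [[0,0,1.6],0,60],
  [[0,0,0.9],0,60],
  [[0,0,0],0,50],
  [[0,0,0],0,30],
  [[0,0,0],0,20],
], squeeze=55)

```text
time: 4.4
tcp_pos: [0.511, 0.1817, 0.3604]
eef_rot: [[-0.986, 0.165, 0.001], [0.165, 0.986, 0.0], [-0.001, 0.0, -1.0]]
contact_force: [-0.2, -1.1, -0.3]
width: 0.0358
gripper_force: 0.0
```

Emit:
apply_moves([
  [[0,0,0],0,10],
  [[0,0,0],0,0],
  [[0,0,0],0,0],
  [[0,0,0],0,0],
  [[0,0,0],0,0],
  [[0,0,0],0,0],
  [[0,0,0],0,0],
  [[0,0,0],0,0],
])

```text
time: 5.2
tcp_pos: [0.5107, 0.1819, 0.3599]
eef_rot: [[-0.986, 0.165, 0.0], [0.165, 0.986, 0.0], [-0.0, 0.0, -1.0]]
contact_force: [-2.2, 1.2, 5.3]
width: 0.0155
gripper_force: 54.9
```

Emit:
apply_moves([
  [[0,0,-0.4],0,0],
  [[0,0,-0.8],0,0],
  [[0,0,-1],0,0],
  [[0,0,-1],0,0],
  [[0,0,-1],0,0],
  [[0,0,-0.6],0,0],
  [[0,0,-0.2],0,0],
  [[0,0,0],0,0],
])

```text
time: 6.0
tcp_pos: [0.5107, 0.1818, 0.4098]
eef_rot: [[-0.986, 0.165, 0.0], [0.165, 0.986, 0.0], [-0.0, 0.0, -1.0]]
contact_force: [0.8, -0.8, -3.7]
width: 0.0151
gripper_force: 54.9
```

```bash
python3 - <<'E'
from h import *
st=sense();print(st["time"],st["tcp_pos"],st["contact_force"],st["wrist_torque"],st["width"])
s=snapshot("scene");a=s["image"][100:300,180:420];w=snapshot("wrist")["image"][150:400,150:450]
a=cv2.resize(a,(480,400),interpolation=2);w=cv2.resize(w,(320,267))
o=np.zeros((400,800,3),np.uint8);o[:,:480]=a;o[:267,480:]=w;cv2.imwrite("pics/c1.png",o)
E
```

```text
6.0 [0.51067785 0.1817858  0.40984176] [ 0.82259306 -0.84773943 -3.69027195] [ 0.05145864  0.12093157 -0.00866582] 0.015116329423472123
```

View pics/c1.png

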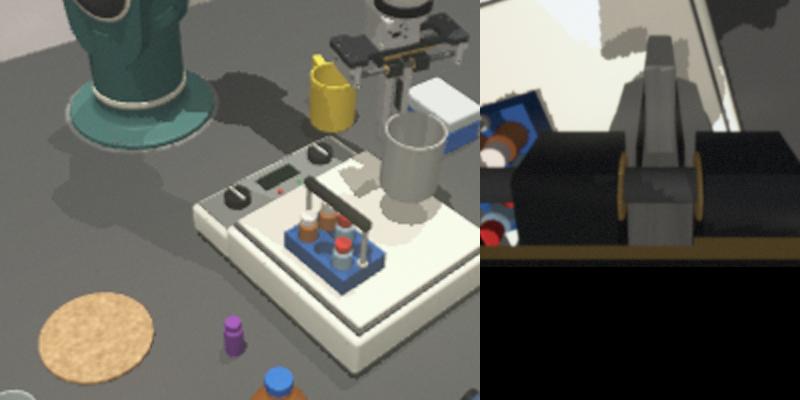

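The jug hangs upright and clear of the plate. Next: raise it above the block's bow and carry it along tool -y to the mat.

Emit:
apply_moves([
  [[0,0,-0.5],0,0],
  [[0,0,-1.2],0,0],
  [[0,0,-2],0,0],
  [[0,-0.5,-2],0,0],
  [[0,-1,-2],0,0],
  [[0,-1.5,-1.8],0,0],
  [[0,-2,-1],0,0],
  [[0,-2.5,-0.5],0,0],
])

```text
time: 6.9
tcp_pos: [0.4981, 0.1075, 0.5215]
eef_rot: [[-0.986, 0.164, 0.002], [0.164, 0.986, 0.001], [-0.002, 0.001, -1.0]]
contact_force: [0.5, -0.7, -3.2]
width: 0.0154
gripper_force: 54.9
```

Emit:
apply_moves([
  [[0,-3,0],0,0],
  [[0,-3.5,0],0,0],
  [[0,-4,0],0,0],
  [[0,-4,0],0,0],
  [[0,-4,0],0,0],
  [[0,-4,0],0,0],
  [[0,-4,0],0,0],
  [[0,-4,0],0,0],
])

```text
time: 7.7
tcp_pos: [0.4471, -0.1946, 0.5207]
eef_rot: [[-0.986, 0.165, 0.001], [0.165, 0.986, 0.0], [-0.001, 0.0, -1.0]]
contact_force: [0.1, 0.2, -2.4]
width: 0.0154
gripper_force: 54.9
```

Emit:
apply_moves([
  [[0,-3.5,0],0,0],
  [[0,-2.5,0],0,0],
  [[0.3,-1.7,0],0,0],
  [[0.4,-1,0],0,0],
  [[0.4,-0.5,0],0,0],
  [[0.3,-0.2,0],0,0],
  [[0,0,0],0,0],
  [[0,0,0],0,0],
])

```text
time: 8.5
tcp_pos: [0.4188, -0.2827, 0.5198]
eef_rot: [[-0.986, 0.164, 0.0], [0.164, 0.986, 0.0], [-0.0, 0.0, -1.0]]
contact_force: [-0.5, 0.0, -3.2]
width: 0.0155
gripper_force: 54.9
```

Emit:
apply_moves([
  [[0,0,0.8],0,0],
  [[0,0,2],0,0],
  [[0,0,3.2],0,0],
  [[0,0,4],0,0],
  [[0,0,4],0,0],
  [[0,0,4],0,0],
  [[0,0,2.5],0,0],
  [[0,0,1.2],0,0],
])

```text
time: 9.3
tcp_pos: [0.4182, -0.2827, 0.3002]
eef_rot: [[-0.986, 0.165, -0.003], [0.165, 0.986, 0.001], [0.003, 0.0, -1.0]]
contact_force: [0.4, -0.1, -2.1]
width: 0.0151
gripper_force: 54.9
```

```bash
python3 - <<'E'
from h import *
st=sense();print(st["time"],st["tcp_pos"],st["contact_force"],st["width"])
s=snapshot("scene");t=snapshot("top")
for n,S in(("scene",s),("top",t)):
  for k,z in(("jug",.035),("mat_top",.008)):
    print(n,k,[(round(r["score"],2),np.round(r["position"]).tolist(),np.round(atz(S,r["position"],z),3)[:2].tolist()) for r in pinpoint(n,k)[:3]])
a=cv2.resize(s["image"][180:330,150:330],(480,400),interpolation=2);w=cv2.resize(t["image"][150:270,360:480],(320,320))
o=np.zeros((400,800,3),np.uint8);o[:,:480]=a;o[:320,480:]=w;cv2.imwrite("pics/c2.png",o)
E
```

```text
9.3 [ 0.41816523 -0.28273446  0.30017288] [ 0.39341139 -0.12418576 -2.0903504 ] 0.01512673055882712
scene jug [(0.77, [227.0, 260.0], [0.485, -0.291]), (0.75, [343.0, 157.0], [0.253, 0.255])]
scene mat_top [(0.71, [227.0, 272.0], [0.5, -0.302]), (0.5, [243.0, 336.0], [0.703, -0.344])]
top jug [(0.78, [417.0, 206.0], [0.477, -0.288]), (0.65, [240.0, 279.0], [0.226, 0.28])]
top mat_top [(0.77, [418.0, 206.0], [0.479, -0.296])]
```

View pics/c2.png

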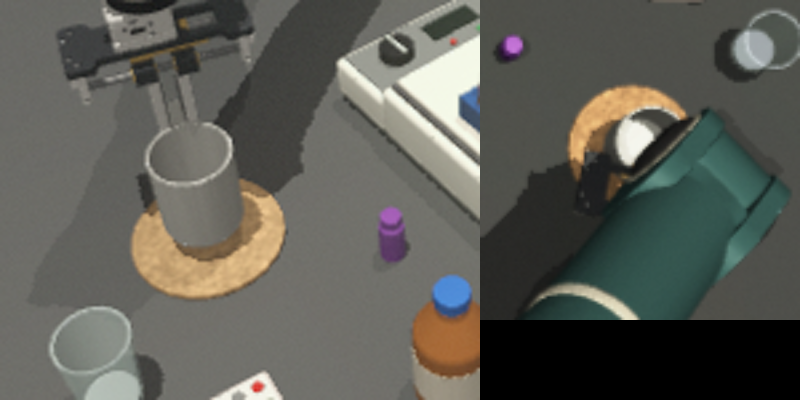

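The jug hangs upright over the centre of the mat. I'll lower it slowly.

Emit:
apply_moves([
  [[0,0,0.8],0,0],
  [[0,0,0.6],0,0],
  [[0,0,0.4],0,0],
  [[0,0,0.3],0,0],
  [[0,0,0.2],0,0],
  [[0,0,0.1],0,0],
  [[0,0,0.1],0,0],
  [[0,0,0],0,0],
])

```text
time: 10.4
tcp_pos: [0.4186, -0.2834, 0.2777]
eef_rot: [[-0.986, 0.165, 0.0], [0.165, 0.986, -0.0], [-0.0, -0.0, -1.0]]
contact_force: [-0.2, 0.4, -2.9]
width: 0.0151
gripper_force: 54.9
```

Emit:
apply_moves([
  [[0,0,0.1],0,0],
  [[0,0,0],0,0],
  [[0,0,0.1],0,0],
  [[0,0,0],0,0],
  [[0,0,0],0,0],
  [[0,0,0],0,0],
  [[0,0,0],0,0],
  [[0,0,0],0,0],
])

```text
time: 11.2
tcp_pos: [0.4186, -0.2834, 0.2757]
eef_rot: [[-0.986, 0.165, 0.0], [0.165, 0.986, -0.0], [-0.0, -0.0, -1.0]]
contact_force: [-0.2, -0.4, -3.9]
width: 0.0151
gripper_force: 54.9
```

Emit:
apply_moves([
  [[0,0,0.1],0,0],
  [[0,0,0],0,0],
  [[0,0,0.1],0,0],
  [[0,0,0],0,0],
  [[0,0,0.05],0,0],
  [[0,0,0],0,0],
  [[0,0,0],0,0],
  [[0,0,0],0,0],
])

```text
time: 12.0
tcp_pos: [0.4186, -0.2834, 0.2732]
eef_rot: [[-0.986, 0.165, 0.0], [0.165, 0.986, -0.0], [-0.0, -0.0, -1.0]]
contact_force: [-0.6, 0.4, -0.7]
width: 0.0155
gripper_force: 54.9
```

It's touching down. One small press more, then open.

Emit:
apply_moves([
  [[0,0,0.05],0,0],
  [[0,0,0],0,0],
  [[0,0,0],0,25],
  [[0,0,0],0,40],
  [[0,0,0],0,60],
  [[0,0,0],0,60],
  [[0,0,0],0,60],
  [[0,0,0],0,60],
])

```text
time: 12.8
tcp_pos: [0.4186, -0.2834, 0.2727]
eef_rot: [[-0.986, 0.165, 0.0], [0.165, 0.986, -0.0], [-0.0, -0.0, -1.0]]
contact_force: [0.2, 0.0, 0.0]
width: 0.0559
gripper_force: 0.0
```

```bash
python3 - <<'E'
from h import *
st=sense();print(st["time"],st["tcp_pos"],st["contact_force"],st["width"])
s=snapshot("wrist");print([(r["score"],atz(s,r["position"],.092)) for r in pinpoint("wrist","jug_handle")[:2]])
E
```

```text
12.8 [ 0.41859945 -0.28339561  0.27266797] [0.15886804 0.01203201 0.0180852 ] 0.055852044186401315
[]
```

Emit:
apply_moves([
  [[0,0,-1],0,60],
  [[0,0,-2.5],0,60],
  [[0,0,-3],0,60],
  [[0,0,-3],0,60],
  [[0,0,-3],0,60],
  [[0,0,-3],0,60],
  [[0,0,-2.5],0,60],
  [[0,0,-1],0,60],
])

```text
time: 13.7
tcp_pos: [0.4184, -0.2837, 0.4655]
eef_rot: [[-0.986, 0.166, 0.003], [0.166, 0.986, -0.001], [-0.003, -0.001, -1.0]]
contact_force: [0.4, 0.9, -0.1]
width: 0.0566
gripper_force: 0.0
```

Emit:
apply_moves([
  [[-1.0,2.5,0],0,80],
  [[-1.6,4.3,0],0,80],
  [[-1.8,4.6,0],0,80],
  [[-1.8,4.6,0],0,80],
  [[-1.8,4.6,0],0,80],
  [[-1.8,4.6,0],0,80],
  [[-1.6,4.5,0],0,80],
  [[-1.4,3.7,0],0,80],
])

```text
time: 14.5
tcp_pos: [0.6007, 0.0276, 0.4622]
eef_rot: [[-0.986, 0.164, -0.001], [0.164, 0.986, 0.0], [0.001, -0.0, -1.0]]
contact_force: [-0.1, 0.8, 0.1]
width: 0.0752
gripper_force: 0.0
```

Emit:
apply_moves([
  [[0,0,0],-5,80],
  [[0,0,0],-5,80],
  [[0,0,0],-5,80],
  [[0,0,0],0,80],
  [[0,0,0],0,80],
  [[0,0,0],0,80],
  [[0,0,0],0,80],
  [[0,0,0],0,80],
])

```text
time: 15.3
tcp_pos: [0.6, 0.0249, 0.4627]
eef_rot: [[-0.995, -0.095, 0.0], [-0.095, 0.995, -0.0], [0.0, -0.0, -1.0]]
contact_force: [-0.0, 1.1, 0.6]
width: 0.0751
gripper_force: 0.0
```

```bash
python3 - <<'E'
from h import *
s=snapshot("wrist");st=sense();print(st["time"],st["tcp_pos"],np.round(st["eef_rot"],3).tolist())
def proj(p):
    q=np.array(s["attitude"]).T@(np.array(p)-s["position"]);return s["cx"]+s["fx"]*q[0]/-q[2],s["cy"]+s["fy"]*q[1]/q[2]
R=np.array(st["eef_rot"]);g=np.array(st["tcp_pos"])
for d in(-.06,0,.06): print(np.round(proj([*(g[:2]+d*R[:2,0]),.205])))
print([(r["score"],np.round(r["position"]),np.round(atz(s,r["position"],.197),3)) for r in pinpoint("wrist","block_grip")[:2]])
cv2.imwrite("pics/w3.png",s["image"])
t=snapshot("top");print([(r["score"],np.round(r["position"]),np.round(atz(t,r["position"],.008),3)) for r in pinpoint("top","jug")[:3]])
s=snapshot("scene");print([(r["score"],np.round(r["position"]),np.round(atz(s,r["position"],.008),3)) for r in pinpoint("scene","jug")[:3]])
print([(r["score"],np.round(r["position"]),np.round(atz(s,r["position"],.197),3)) for r in pinpoint("scene","block_grip")[:2]])
a=cv2.resize(s["image"][180:330,150:330],(480,400),interpolation=2);w=cv2.resize(t["image"][150:270,360:480],(320,320))
o=np.zeros((400,800,3),np.uint8);o[:,:480]=a;o[:320,480:]=w;cv2.imwrite("pics/c3.png",o)
E
```

```text
15.35 [0.59998869 0.0249085  0.4626651 ] [[-0.995, -0.095, -0.0], [-0.095, 0.995, -0.0], [0.0, -0.0, -1.0]]
[319. 275.]
[319. 208.]
[319. 131.]
[(0.73, array([321., 208.]), array([0.602, 0.027, 0.197]))]
[(0.61, array([414., 204.]), array([ 0.486, -0.282,  0.008]))]
[(0.71, array([343., 155.]), array([0.212, 0.283, 0.008])), (0.66, array([228., 266.]), array([ 0.483, -0.292,  0.008])), (0.17, array([216., 227.]), array([ 0.317, -0.262,  0.008]))]
[(0.8, array([349., 200.]), array([0.6  , 0.031, 0.197]))]
```

View pics/w3.png

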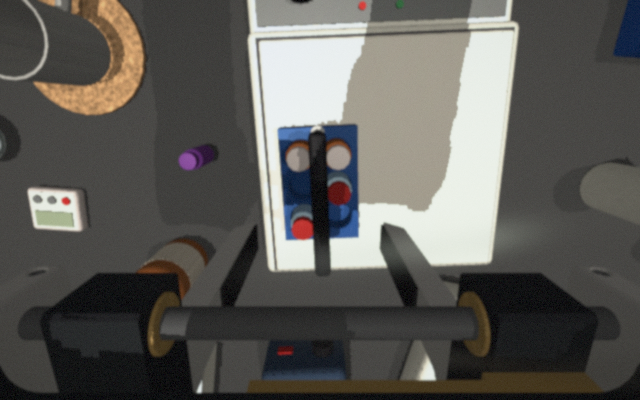

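View pics/c3.png

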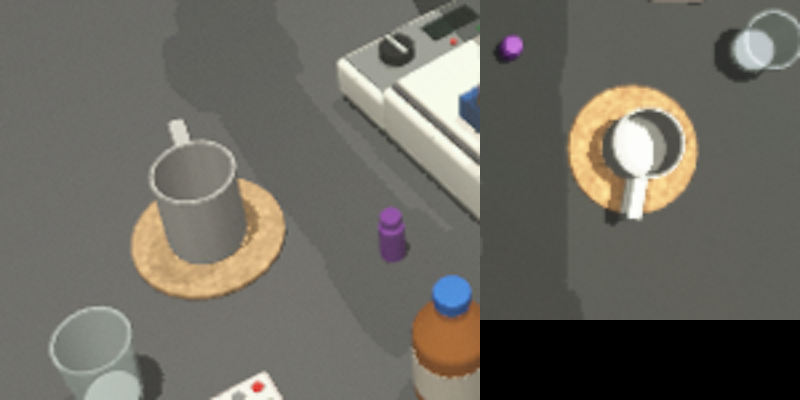

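The jug stands upright on the mat, released and centred. The block bar in the wrist view runs from (318, 130) to (322, 275), centred on the tool with about 1.5° of turn left. Now down 8.6 cm and grip.

Emit:
apply_moves([
  [[0,0,0.6],-1.5,80],
  [[0,0,1.5],0,70],
  [[0,0,1.8],0,60],
  [[0,0,1.8],0,60],
  [[0,0,1.5],0,50],
  [[0,0,1.0],0,50],
  [[0,0,0.4],0,40],
  [[0,0,0],0,30],
], squeeze=50)

```text
time: 16.45
tcp_pos: [0.6, 0.0249, 0.3763]
eef_rot: [[-0.993, -0.122, -0.001], [-0.122, 0.993, -0.0], [0.001, -0.0, -1.0]]
contact_force: [0.5, -0.0, -0.9]
width: 0.0342
gripper_force: 0.0
```

Emit:
apply_moves([
  [[0,0,0],0,25],
  [[0,0,0],0,20],
  [[0,0,0],0,15],
  [[0,0,0],0,10],
  [[0,0,0],0,0],
  [[0,0,0],0,0],
  [[0,0,0],0,0],
  [[0,0,0],0,0],
])

```text
time: 17.25
tcp_pos: [0.6001, 0.0251, 0.377]
eef_rot: [[-0.993, -0.122, 0.0], [-0.122, 0.993, 0.0], [-0.001, 0.0, -1.0]]
contact_force: [-1.7, 3.3, 5.8]
width: 0.0136
gripper_force: 50.0
```

Width is 13.6 mm, which matches the 14 mm bar. Gentle lift of 8 cm.

Emit:
apply_moves([
  [[0,0,-0.2],0,0],
  [[0,0,-0.4],0,0],
  [[0,0,-0.6],0,0],
  [[0,0,-0.8],0,0],
  [[0,0,-1],0,0],
  [[0,0,-1],0,0],
  [[0,0,-1],0,0],
  [[0,0,-1],0,0],
])

```text
time: 18.05
tcp_pos: [0.6, 0.0248, 0.4378]
eef_rot: [[-0.993, -0.122, 0.0], [-0.122, 0.993, -0.0], [-0.0, -0.0, -1.0]]
contact_force: [0.3, 0.6, -6.1]
width: 0.0133
gripper_force: 50.0
```

Emit:
apply_moves([
  [[0,0,-0.8],0,0],
  [[0,0,-0.6],0,0],
  [[0,0,-0.4],0,0],
  [[0,0,-0.2],0,0],
  [[0,0,0],0,0],
  [[0,0,0],0,0],
  [[0,0,0],0,0],
  [[0,0,0],0,0],
])

```text
time: 18.85
tcp_pos: [0.6, 0.0249, 0.4564]
eef_rot: [[-0.993, -0.122, -0.0], [-0.122, 0.993, -0.0], [0.0, -0.0, -1.0]]
contact_force: [-0.6, 0.3, -6.9]
width: 0.0134
gripper_force: 50.0
```

```bash
python3 - <<'E'
from h import *
st=sense();print(st["time"],st["tcp_pos"],st["contact_force"],st["wrist_torque"],st["width"],st["gripper_force"])
s=snapshot("scene")
for k,z in(("block",.175),("block_grip",.277)): print(k,[(round(r["score"],2),np.round(atz(s,r["position"],z),3)) for r in pinpoint("scene",k)[:2]])
cv2.imwrite("pics/c4.png",cv2.resize(s["image"][120:290,220:440],(776,600),interpolation=2))
E
```

```text
18.85 [0.59999948 0.02488967 0.4564427 ] [-0.60075636  0.25028873 -6.90495874] [ 0.04955801 -0.03670663 -0.02879134] 0.013357954532565592 49.963701367378235
block [(0.82, array([0.594, 0.03 , 0.175])), (0.72, array([0.536, 0.02 , 0.175]))]
block_grip [(0.78, array([0.597, 0.026, 0.277]))]
```

View pics/c4.png

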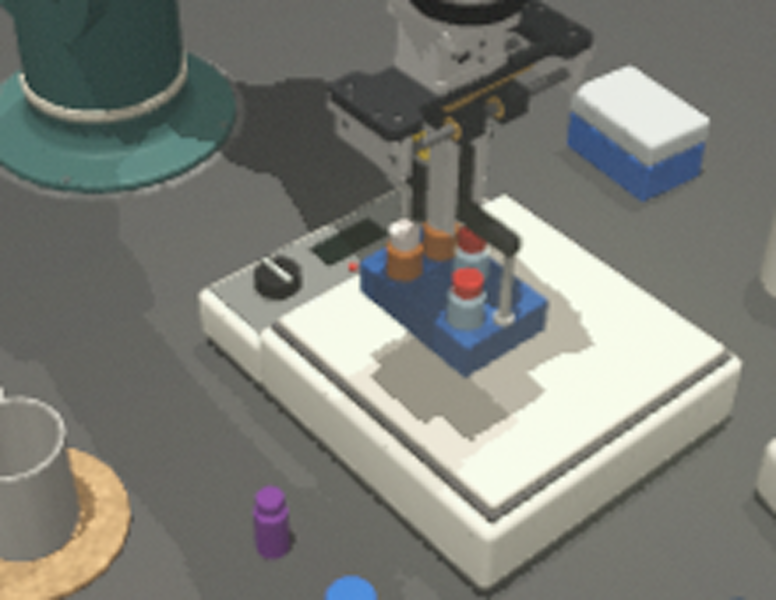

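The block hangs level about 8 cm above the plate with all four vials seated, and the jug is on the mat. Handing in.

```bash
python3 -c "
from bench import *
print(job_done())"
```

```text
the job is handed in; nothing more can be done
None
```

The jug stands upright and released on the cork mat, and the arm is holding the vial block level and still about 8 cm above the plate with all four vials seated; the job was handed in at about 19 s, and no verdict was returned.

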